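# Pin back the sprung tension arm of a strip sander

## Robot

A 6-joint arm with a two-finger parallel gripper is mounted at the origin on the work surface. World frame = base frame: x ahead of the robot, y to its left, z up, the work surface at z = 0. Lengths are in mm, angles in rad, forces in N, time in s.
With the tool pointing down it reaches from about 300 to 875 mm from the base axis. Payload 6.4 kg.
Tool frame: the origin (TCP) lies at the very end of the fingers, on their centre line; the grasp point (between the pads) lies 19 mm behind it (robot.grasp_offset is the distance from the TCP to the grasp point, in mm); z points along the fingers, y is the direction in which the jaws open and shut (so a half turn about z gives the same grasp; the last joint's range is limited). The gripper opens to 88 mm and grips with 3 to 60 N. Pads are 18 mm wide; open, the fingers measure 123 mm over their backs; the gripper's body (75 mm by 187 mm) begins 45 mm behind the grasp point.
Start: joints at [0.951, 0.181, 1.607, -0, 1.354, -0.206], TCP at [231.193, 526.489, 238.714] pointing down, gripper open.
Joint ranges: [-2.99, 2.99], [-0.89, 2.07], [0.3, 2.58], [-1.14, 4.28], [0, 2.63], [-3.12, 3.12]. Speed limits (rad/s): [2.57, 2.57, 3.01, 3.14, 3.14, 3.14].

## Interface

Orientations are given as a rotation vector (axis times angle).
In Python, from station import robot gives the robot as it stands. The module is installed in compiled form; this text tells all that it offers. Calls block until the motion is done:
- robot.reach(position, orientation): joint-space move of the TCP to a pose.
- robot.move_l(position, rot=None, v=150, until_force=None): straight line of the TCP; rot=None keeps the orientation; v is the mean speed in mm/s. With until_force (N) it stops when the force on the tool has changed by that much, and returns True; else False.
- robot.set_joints(angles): joint-space move.
- robot.gripper_to(opening): opening from 0.0 (shut) to 1.0 (fully open); the grip force is fixed at half the most; returns when the fingers have stopped.
- robot.dwell(seconds).
- robot.ik(position, orientation): joint angles nearest the present ones, or None.
- robot.capture(name): name is "side" or "top" or "wrist"; returns a dict with "frame" (420x560x3 uint8, red, green, blue), "depth" (420x560 float32, mm along the optical axis (not along the pixel's ray), 0 where there is no reading), "intrinsics" (3x3 intrinsics, pixels), "dist" ([k1, k2, p1, p2, k3] as OpenCV has them; the pictures are not rectified), "T" (4x4, takes a point from camera to world coordinates); the wrist camera has in their place "T_tool_cam" (4x4, takes a point from camera to tool coordinates, whose origin is the TCP and whose axes are the flange's). Camera axes: x right, y down, z forward; pixel columns grow to the right and rows downward; lengths in mm; the calibration is good to about 2 mm. A picture is of the moment at which its call begins: read the wrist's pose just before it.
A pose or a line that the arm cannot do raises robot.PlanningError and nothing moves.
- robot.finish_job(): hands the job in, once; it reports no verdict.
Readings, each from a call of its own:
- robot.current_t(): time.
- robot.current_q(): joint angles.
- robot.current_qd(): joint speeds.
- robot.current_tau(): joint torques, N m.
- robot.current_eef_pos(): TCP position.
- robot.current_tcp_rot(): TCP orientation.
- robot.current_ft_force(): force on the tool from outside, world axes, zero at the start.
- robot.current_wrist_torque(): the same for the moment, N m.
- robot.current_grip_width(): opening from 0.0 (shut) to 1.0 (fully open).
Only numpy, scipy, OpenCV 4.12 (cv2) and the standard library are available. Lean on these libraries where they do the work, as an engineer would, in place of code of your own. Each camera call takes 0.05 s, during which the arm holds its last target. There are 200 camera calls.

## Task

The strip sander needs a new belt: take the long pin from the wooden block, swing the sprung tension arm back to the right past the stop hole in the sander's sloping face, and push the pin fully home in that hole, square to the face, so that the arm, when let go, rests against the pin and cannot spring back. Leave the short pin and the other things on the bench where they are.

Things in the scene. Friction and masses are not known exactly. Their poses are not given: they have to be found in the camera images.
- face: Sloping square plywood face of a small home-made strip sander (belt off), 260 x 260, fixed. Origin: centre of its flat upper surface. x: up the slope (away from the robot), y: left, z: the normal, which leans 30 degrees from vertical towards the robot. Nothing on it stands over 42 high; its right part carries a drive wheel, a small roller and a steel plate, 30 to 36 high (y under -40).
- stop_hole (a point): Mouth of the stop hole, the only hole in the face: 12.5 diameter, rim chamfered 2, blind, 25 deep, square to the face, bare while the arm is at rest. Axes as the face; it lies at x=36, y=19 of the face.
- pivot_foot (a point): Point on the face's surface under the pivot of the tension arm (x=-80, y=20 of the face). Axes as the face; the arm turns about its z. The coil spring and bolt there reach 40 above the face. The arm's other end carries a black roller, 40 diameter, 165 from the pivot, 20 to 40 above the face.
- tension_arm (a joint): Angle of the sprung aluminium arm. 0: at rest, the bar points up the slope, 0.45 rad to the left of the face's x; it grows as the arm swings clockwise (from above) to the right, at most 0.75. The spring always returns it to 0; holding it at the flank point takes 2.8 N at 0, 4.9 N at 0.6. At 0.60 it touches a pin centred in the stop hole; pinned, with the hole's play, 0.57 to 0.60.
- flank_point (a point): Point on the arm's left flank, from which it is pushed, 115 from the pivot; moves with the arm. x: outwards along the bar, y: square out of the flank, z: the face's normal. The bar is 22 wide, 12 thick, parallel to the face, 8 to 20 above it; this point is at 14. With the arm at 0.60 it is 5 from the stop hole's axis.
- stop_pin: The long loose pin, about 90 g: round steel shank 10 diameter, 70 long, its last 5 tapered to 5 diameter; above it a round aluminium grip 24 diameter, 35 long. Origin: centre of the tip; z: towards the grip. Starts upright in one of the two holes of the pin block, tip 15 and grip 85 to 120 above the table.
- stop_pin_tip (a point): Centre of the long pin's tip, its lowest point; axes as the pin.
- short_pin: Bystander: a loose pin of the same shape with a shank only 42 long, upright in the other hole of the block, too short for this job. Origin: centre of the tip.
- pin_block: Fixed wooden block 130 x 50 x 40 on the table, left or right of the sander. Origin: centre of its underside; x along its length. Two blind holes, 11.5 diameter, 25 deep, in its top at x = +35 and -35: the two pins stand in them.
- meter: Bystander: yellow multimeter, 140 x 70 x 34, lying flat. Origin: underside centre.
- scissors: Bystander: black-handled scissors lying flat at the left, about 180 long, 10 high.
- jar: Bystander: glass jar with yellow cap, 60 diameter, 110 high. Origin: underside centre.
- flask: Bystander: steel drinking flask, 70 diameter, 245 high. Origin: underside centre.
- driver: Bystander: screwdriver, 200 long, lying.
- strip: Bystander: thin wooden strip 160 x 35 x 8, lying behind the sander. Origin: underside centre.
- strip2: Bystander: thin wooden strip 120 x 50 x 6, lying to the left of the sander. Origin: underside centre.
There are look-alikes about, which are no part of the job. Leave any pink look-alike of the pin_block alone.

How it is judged (in metres and radians):
On the way, in this order (a step that is already met when the one before it is completed fails the run):
1. the long pin is drawn out of the block (z of stop_pin_tip in the frame of pin_block above 0.045 m), for 0.1 s.
2. the tension arm is swung back to the stop hole (at least 0.54 rad) (value of joint tension_arm above 0.54 rad), for 0.2 s.
At the end, for the whole second after the job is handed in: The long pin stands in the stop hole with its tip at least 21 mm below the face (of 25), within 6 mm of the hole's axis in each direction and within 0.2 rad of square to the face, at rest; the tension arm, let go, rests against it between 0.54 and 0.64 rad (x of stop_pin_tip in the frame of stop_hole between -0.006 and 0.006 m and y of stop_pin_tip in the frame of stop_hole between -0.006 and 0.006 m and z of stop_pin_tip in the frame of stop_hole below -0.021 m and angle between the z axis of stop_pin and the z axis of face, either way round below 0.2 rad and value of joint tension_arm between 0.54 and 0.64 rad and linear speed of stop_pin below 0.02 m/s); the robot touches nothing.
It fails at once if the short pin is pulled out or knocked over (moved more than 20 mm) (distance of short_pin from where it was at the start of the episode above 0.02 m).
It fails at once if a bystander is moved more than 30 mm (distance of any of meter, scissors, jar, flask, driver, strip, strip2 from where it was at the start of the episode above 0.03 m).
It also fails if it takes over 45 s, if anything falls off the work surface, if the arm or the gripper's body presses on something with over 40 N, if the wrist force passes 120 N, or if a joint passes its speed limit or range.

## Working session

There is one attempt and no reset: what is moved stays moved. The work goes in short steps, each a Python script; the robot and the scene stay as the last script left them, time stands still between calls to the robot, and variables do not carry over. Pictures are saved under pics/ and viewed, about 8 in all and at most 12, crops included, and the job is handed in when it is done.

```bash
mkdir -p pics; cat > h.py <<'E'
import numpy as np, cv2
from scipy.spatial.transform import Rotation as R
from station import robot
def cap(name, save=None):
    if name=='wrist':
        p=np.array(robot.current_eef_pos()); r=np.array(robot.current_tcp_rot())
    c=robot.capture(name)
    if name=='wrist':
        T=np.eye(4);T[:3,:3]=R.from_rotvec(r).as_matrix();T[:3,3]=p
        c['T']=T@np.array(c['T_tool_cam'])
    if save: cv2.imwrite('pics/'+save+'.png',c['frame'][:,:,::-1]); np.savez('pics/'+save+'.npz',**{k:np.array(c[k]) for k in('frame','depth','intrinsics','dist','T')})
    return c
def load(s): return dict(np.load('pics/'+s+'.npz'))
def rays(c,uv):
    u=cv2.undistortPoints(np.array(uv,float).reshape(-1,1,2),np.array(c['intrinsics']),np.array(c['dist'])).reshape(-1,2)
    return np.c_[u,np.ones(len(u))]@c['T'][:3,:3].T, c['T'][:3,3]
def pts(c,uv):   # by depth
    d,o=rays(c,uv); z=np.array([c['depth'][int(round(v)),int(round(u))] for u,v in uv])
    return o+d*z[:,None]
def onz(c,uv,z):
    d,o=rays(c,uv); return o+d*((z-o[2])/d[:,2])[:,None]
def allpts(c):
    v,u=np.mgrid[:420,:560]; uv=np.c_[u.ravel(),v.ravel()]
    d,o=rays(c,uv); return (o+d*c['depth'].ravel()[:,None]).reshape(420,560,3)
E
python3 - <<'E'
from h import *
a=cap('top','top0');b=cap('side','side0')
for c in(a,b): print(c['T'].round(2).tolist(), c['intrinsics'].tolist() if hasattr(c['intrinsics'],'tolist') else c['intrinsics'])
cv2.imwrite('pics/a.png',cv2.resize(np.hstack([a['frame'],b['frame']]),None,fx=.71,fy=.71)[:,:,::-1])
print(robot.current_t())
E
```

```text
[[-0.01, -0.98, 0.18, 262.7], [-1.0, 0.01, 0.0, 55.11], [-0.01, -0.18, -0.98, 1730.41], [0.0, 0.0, 0.0, 1.0]] [[514.7250234343634, 0.0, 274.1582320595288], [0.0, 514.7250234343634, 215.72137689327622], [0.0, 0.0, 1.0]]
[[-0.98, -0.12, 0.16, 363.25], [-0.2, 0.65, -0.73, 907.99], [-0.02, -0.75, -0.66, 855.03], [0.0, 0.0, 0.0, 1.0]] [[442.37653480703233, 0.0, 285.3421323998457], [0.0, 442.37653480703233, 206.0613825029099], [0.0, 0.0, 1.0]]
0.1
```

View pics/top0.png

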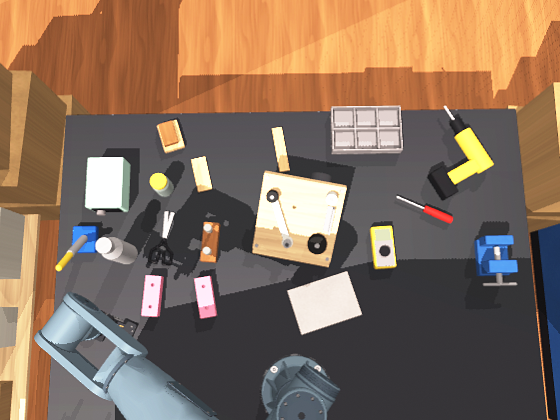

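View pics/side0.png

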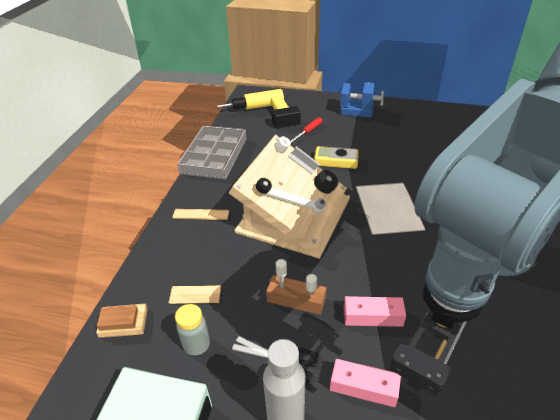

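The brown block, at top (210,242) and side (296,293), carries two grey pins. Side view shows the taller one at (281,268) and the shorter at (311,283). The two pink blocks, at top (152,296) and (205,297), are empty look-alikes. Next I measure the pins and the face.

```bash
python3 - <<'E'
from h import *
t=load('top0');s=load('side0')
P=allpts(t);Q=allpts(s)
# pins
for n,A,w in(('top',P,(slice(205,275),slice(190,235))),('side',Q,(slice(255,315),slice(260,335)))):
    X=A[w].reshape(-1,3); 
    for lo,hi in((30,48),(60,98),(98,130)):
        m=(X[:,2]>lo)&(X[:,2]<hi); print(n,lo,m.sum(), X[m].mean(0).round(1),X[m].min(0).round(1),X[m].max(0).round(1))
for uv in [(276,262),(281,262),(286,262),(281,268),(281,274),(312,277),(311,281),(311,287)]:
    print('side',uv,pts(s,[uv])[0].round(1))
# face plane from wood-coloured pixels
hsv=cv2.cvtColor(t['frame'],cv2.COLOR_RGB2HSV)
m=np.zeros((420,560),bool);m[172:268,250:350]=1
w=m&(hsv[...,0]>8)&(hsv[...,0]<28)&(hsv[...,1]>40)&(hsv[...,2]>120)&(P[...,2]>20)
X=P[w]
best=None;rng=np.random.default_rng(0)
for i in range(500):
    a=X[rng.choice(len(X),3,False)];n=np.cross(a[1]-a[0],a[2]-a[0]);n/=np.linalg.norm(n)+1e-9
    n*=np.sign(n[2]); 
    if abs(n[2]-.866)>.05: continue
    k=abs((X-a[0])@n)<4
    if best is None or k.sum()>best.sum(): best=k
c=X[best].mean(0);n=np.linalg.svd(X[best]-c)[2][2];n*=np.sign(n[2])
print('plane',c.round(1),n.round(3),best.sum(),len(X))
# corners: contour of face pixels(within plane +-45)
h=(P-c)@n
fm=(m&(h>-6)&(h<45)&(P[...,2]>25)).astype(np.uint8)
fm=cv2.morphologyEx(fm,cv2.MORPH_OPEN,np.ones((3,3)))
cnt=max(cv2.findContours(fm,0,2)[0],key=cv2.contourArea)
ap=cv2.approxPolyDP(cnt,6,True).reshape(-1,2);print(ap.tolist())
up=np.array([0,0,1])-n*n[2];up/=np.linalg.norm(up);left=np.cross(n,up);print('up',up.round(3),'left',left.round(3))
d,o=rays(t,cnt.reshape(-1,2));F=o+d*(((c-o)@n)/(d@n))[:,None]
rect=cv2.minAreaRect(np.c_[(F-c)@up,(F-c)@left].astype(np.float32));print(rect)
fo=c+up*rect[0][0]+left*rect[0][1];print('face origin',fo)
cv2.imwrite('pics/crop1.png',np.hstack([cv2.resize(t['frame'][160:275,180:350],(680,460),interpolation=2)])[:,:,::-1])
cv2.imwrite('pics/crop2.png',cv2.resize(s['frame'][120:330,220:360],(400,600),interpolation=2)[:,:,::-1])
E
```

```text
top 30 478 [482.1 273.9  40.1] [418.5 245.3  30. ] [550.2 306.8  47.9]
top 60 57 [455.3 277.2  88.1] [438.1 260.9  63.1] [524.1 290.6  96.5]
top 98 55 [514.6 271.6 117.2] [445.5 260.6  98.3] [529.4 284.  127.5]
side 30 1037 [483.  283.5  39.8] [416.1 248.   30.2] [550.7 310.4  47.7]
side 60 224 [465.  285.2  83.5] [436.6 270.2  60.1] [529.2 294.8  97.8]
side 98 130 [516.8 279.6 114.1] [506.2 265.8  98.2] [529.3 288.6 123.5]
side (276, 262) [529.3 274.3 118.7]
side (281, 262) [518.5 271.8 118.2]
side (286, 262) [507.5 270.3 118.9]
side (281, 268) [515.5 286.1 115. ]
side (281, 274) [516.  285.9  94.3]
side (312, 277) [447.  280.5  93.5]
side (311, 281) [447.6 290.4  91.4]
side (311, 287) [446.8 292.8  73.6]
plane [490.5   1.8  69.9] [-0.483  0.104  0.869] 1162 1901
[[265, 172], [253, 247], [329, 261], [345, 187]]
up [ 0.85  -0.183  0.495] left [0.211 0.977 0.   ]
((68.67691802978516, -5.21728515625), (261.76513671875, 260.0938720703125), 0.6697328090667725)
face origin [547.77632689 -15.88582224 103.88326984]
```

View pics/crop2.png

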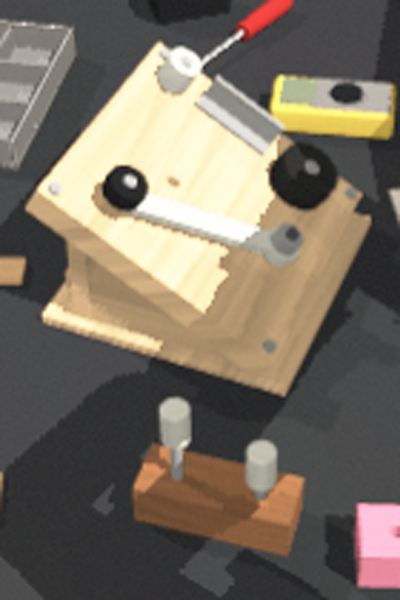

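The crop confirms it: the long pin's grip (crop (175,422)) tops out at z≈119, the short one's at about 92. The hole shows at crop (173,182), which is side pixel (280.5,183.7). The fitted face measures 262x260, as it should. Next: close wrist views of the face and then the pin.

```bash
cat >> h.py <<'E'
fo=np.array([547.8,-15.9,103.9]); yaw=np.arctan2(-.183,.85)
def axes(yaw):
    n=np.array([-.5*np.cos(yaw),-.5*np.sin(yaw),np.cos(np.pi/6)])
    up=np.array([np.cos(yaw)*np.cos(np.pi/6),np.sin(yaw)*np.cos(np.pi/6),.5])
    return up,np.cross(n,up),n
up,left,n=axes(yaw)
def rot(z,y):
    z=z/np.linalg.norm(z); y=y-z*(y@z); y/=np.linalg.norm(y)
    return R.from_matrix(np.c_[np.cross(y,z),y,z]).as_rotvec()
def bestrot(p,z,y):
    q=np.array(robot.current_q());o=[]
    for s in(1,-1):
        r=rot(z,s*y);a=robot.ik(list(p),list(r))
        if a is not None:o.append((np.abs(np.array(a)-q).max(),s,r,a))
    return min(o,key=lambda e:e[0])
E
python3 - <<'E'
from h import *
s=load('side0')
d,o=rays(s,[(280.5,183.7)]);H=o+d[0]*(((fo-o)@n)/(d[0]@n))
print('hole side',H,'pred',fo+36*up+19*left, 'face xy',(H-fo)@up,(H-fo)@left)
p=fo+20*up+30*left+170*n
b=bestrot(p,-n,left);print(b[1],np.round(b[3],2));robot.reach(list(p),list(b[2]))
c=cap('wrist','w_face')
print(c['T_tool_cam'])
p=np.array([517.5,274,235]);b=bestrot(p,np.array([0,0,-1.]),np.array([.11,.99,0]));print(b[1],np.round(b[3],2));robot.reach(list(p),list(b[2]))
c2=cap('wrist','w_pin')
print(robot.current_t())
cv2.imwrite('pics/w.png',cv2.resize(np.hstack([c['frame'],c2['frame']]),(800,300))[:,:,::-1])
E
```

```text
hole side [5.78685370e+02 5.21631233e-01 1.19336759e+02] pred [582.27751028  -3.88745303 121.9       ] face xy 30.87351846702223 22.55427742249021
1 [-0.17 -0.39  2.16 -0.03  0.84 -1.52]
[[ 6.82661440e-04 -9.47967672e-01 -3.18365870e-01  8.26159435e+01]
 [ 9.99999682e-01  7.78305787e-04 -1.73220520e-04 -4.16944737e-01]
 [ 4.11993452e-04 -3.18365651e-01  9.47967902e-01 -1.45691717e+02]
 [ 0.00000000e+00  0.00000000e+00  0.00000000e+00  1.00000000e+00]]
1 [ 0.28  0.21  1.58 -0.    1.35 -1.18]
3.175
```

View pics/w_face.png

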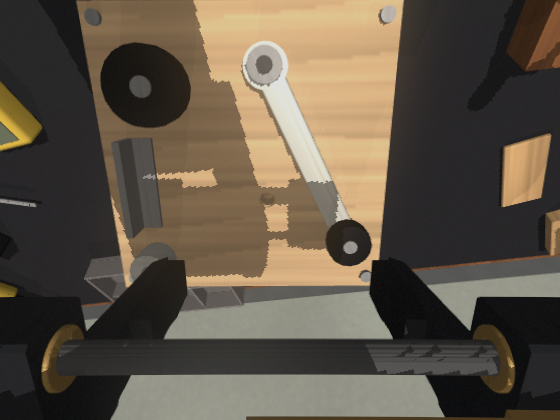

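View pics/w_pin.png

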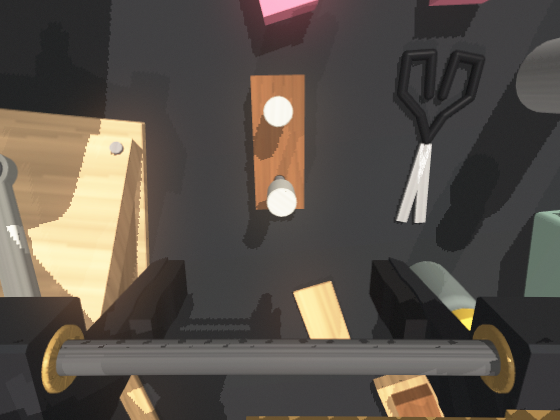

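In the wrist face view the hole is at (267,198), the pivot at (265,64) and the black roller at (348,242). In the wrist pin view the long pin's top disc is at (282,203) and the short one's at (278,111). I compute positions from these.

```bash
python3 - <<'E'
from h import *
c=load('w_face');P=allpts(c)
h=(P-fo)@n; f=c['frame'].astype(int)
x=(P-fo)@up;y=(P-fo)@left
m=(abs(h)<8)&(abs(x)<115)&(abs(y)<115)&(c['depth']>0)&(f[...,0]-f[...,2]>40)
X=P[m];C=X.mean(0);k=X
for i in range(3):
    C=k.mean(0);nn=np.linalg.svd(k-C,full_matrices=False)[2][2];nn*=np.sign(nn[2]);k=X[abs((X-C)@nn)<2]
print('plane n',nn,'mine',n,'offset of plane at C',(C-fo)@n,len(k),'tilt',np.degrees(np.arccos(nn[2])))
print('h over 5x5 grid', [(a,b,round(float(np.median(h[m&(abs(x-a)<10)&(abs(y-b)<10)])),1)) for a,b in((-90,-20),(-90,90),(36,0),(60,20),(100,20))])
# hole centroid: dark blob
g=cv2.cvtColor(c['frame'],cv2.COLOR_RGB2HSV)
sub=c['frame'][188:208,255:280].astype(int).sum(2);print(sub[::2,::2])
d,o=rays(c,[(267,198),(265,64)])
off=(C-fo)@n
for dd,hh in zip(d,(0,36)):
    q=o+dd*(((fo+(off+hh)*n-o)@n)/(dd@n));print('pt',q.round(1),((q-fo)@up).round(1),((q-fo)@left).round(1))
# screws/corners edge: face edges
e=m.copy(); mm=(abs(h-off)<4)&(c['depth']>0)
print('extent x',np.percentile(x[mm],[.1,99.9]),'y',[ (a,np.percentile(y[mm&(abs(x-a)<4)],[.5,99.5]).round(1).tolist()) for a in(-70,-30,0,40)])
# pins
c=load('w_pin')
for w,z in(((185,220,265,300),119.5),((90,130,258,298),92)):
    r=c['frame'][w[0]:w[1],w[2]:w[3]].min(2)
    b=(r>190).astype(np.uint8);mo=cv2.moments(b,True)
    cn=max(cv2.findContours(b,0,2)[0],key=len);(u,v),rad=cv2.minEnclosingCircle(cn)
    u+=w[2];v+=w[0]
    print('pin',(u,v),rad,onz(c,[(u,v)],z),'depth pt',pts(c,[(u,v)]),'diam',np.linalg.norm(np.diff(onz(c,[(u-rad,v),(u+rad,v)],z),axis=0)))
E
```

```text
plane n [-0.49030653  0.10040699  0.86574704] mine [-0.48879999  0.10523576  0.8660254 ] offset of plane at C 0.8665251151780833 45202 tilt 30.031882408290006
h over 5x5 grid [(-90, -20, 0.6), (-90, 90, 1.1), (36, 0, 0.8), (60, 20, 0.9), (100, 20, 1.0)]
[[315 313 317 307 311 317 313 322 303 319 316 317 316]
 [317 318 314 317 318 318 317 320 314 320 317 322 318]
 [313 314 311 311 309 314 309 320 319 318 315 319 318]
 [308 310 309 275 265 269 281 292 299 313 311 312 312]
 [309 310 297 257 252 285 294 299 296 270 308 315 314]
 [307 310 282 241 244 246 261 264 252 256 302 311 309]
 [313 310 283 248 242 247 247 250 243 255 293 311 310]
 [313 315 295 283 268 246 244 245 241 279 306 316 316]
 [309 312 311 293 386 293 265 333 283 303 534 415 318]
 [303 300 302 300 289 459 456 406 463 516 520 521 519]]
pt [578.4  -2.2 120.5] 31.7 19.8
pt [463.6  23.2  94.2] -83.3 20.5
extent x [-132.74746194  126.25258531] y [(-70, [-129.0, 129.4]), (-30, [-128.6, 129.5]), (0, [-128.4, 129.9]), (40, [-127.6, 130.6])]
pin (281.3702926635742, 201.5627613067627) 14.442087173461914 [[516.13446042 275.81725544 119.5       ]] depth pt [[516.29403769 275.8045461  118.98519532]] diam 22.9244942820279
pin (277.65231704711914, 110.69867515563965) 14.760430335998535 [[448.17623545 280.31407054  92.        ]] depth pt [[448.1951293  280.31123341  91.58001754]] diam 23.77065149108424
```

Hole measured at face (35.8, 18.9) and pivot at −80, both agreeing with the description once the face origin is corrected. Pins are 68 apart (should be 70). Now grasp and lift.

```bash
cat >> h.py <<'E'
_u,_l,_n=up,left,n
fo=fo-3.2*_u+.9*_n+.7*_l; yaw=-.202; up,left,n=axes(yaw)
def F(x,y,z): return fo+x*up+y*left+z*n
E
python3 - <<'E'
from h import *
print('hole',F(36,19,0))
g=np.array([516.8,275.5,81]);b=bestrot(g,np.array([0,0,-1.]),np.array([.066,.998,0]))
robot.reach([*g[:2],150],list(b[2]))
print(robot.move_l(list(g),v=120,until_force=8))
robot.gripper_to(0.0)
print('width',robot.current_grip_width()*88,robot.current_eef_pos(),robot.current_ft_force())
print(robot.move_l([*g[:2],190],v=120))
print('width',robot.current_grip_width()*88,robot.current_ft_force())
c=cap('wrist','w_lift');cap('side','s_lift');s=cap('top','t_lift')
print(robot.current_t())
a=load('s_lift')['frame'];cv2.imwrite('pics/lift.png',np.hstack([cv2.resize(a[150:320,220:360],(370,450)),cv2.resize(c['frame'],(430,450))])[:,:,::-1])
E
```

```text
hole [579.1531608   -2.17900893 121.07942286]
False
width 21.8254280436404 [516.77676051 275.44960553  80.9631255 ] [-0.02687386  0.26001471 -0.16473124]
False
width 22.065518433359415 [-0.22912638 -0.07921196 -1.40863954]
6.5583
```

View pics/lift.png

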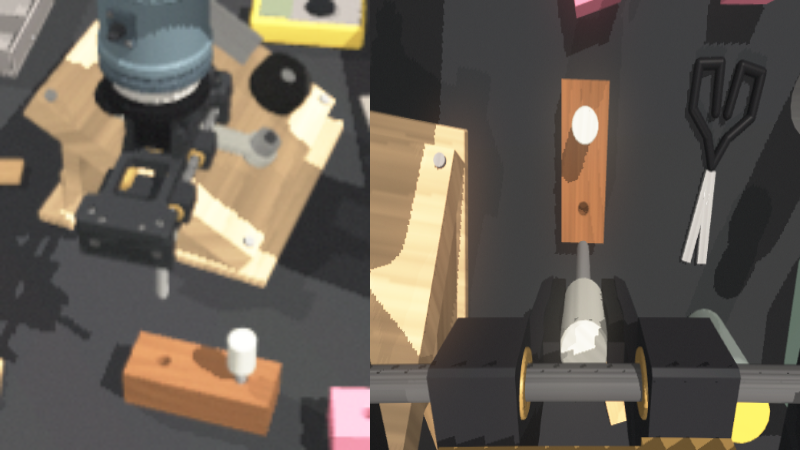

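The pin is held and clear of the block; the short pin still stands. I measure the tip in the tool frame, then move to the bare face left of the arm and touch down.

```bash
python3 - <<'E'
from h import *
c=load('w_lift')
print('hole in block',onz(c,[(279,194)],40))
sub=c['frame'][215:262,262:296].astype(int).sum(2);
for i in range(0,47,3):print(215+i,' '.join('%3d'%v for v in sub[i,::2]))
T=np.array(c['T']);Tt=np.eye(4);Tt[:3,:3]=R.from_rotvec(robot.current_tcp_rot()).as_matrix();Tt[:3,3]=robot.current_eef_pos()
for v in(226,228,230):
    q=onz(c,[(277.7,v)],190-66);print(v,(q-Tt[:3,3])@Tt[:3,:3])
E
```

```text
hole in block [[517.82892474 275.48868732  40.        ]]
215 389 399 393 424 415 412 418 417 405 400 399 379 379 374 407 416 412
218 387 396 395 421 415 411 423 420 402 405 396 379 380 374 385 409 412
221 382 396 392 424 416 408 420 420 403 403 398 382 385 377 383 409 411
224 391 398 394 422 412 408 420 414 401 406 394 382 386 381 382 401 407
227 159 160 159 161 164 300 361 385 400 403 393 165 162 165 159 193 254
230 161 161 160 159 239 312 361 390 396 401 393 299 164 160 157 197 207
233 161 162 159 163 258 316 363 387 399 401 391 336 161 163 165 212 214
236 179 157 164 164 260 322 366 389 398 401 394 366 162 166 198 209 210
239 212 214 212 215 273 327 372 391 403 399 398 369 219 212 215 213 214
242 214 215 211 219 278 329 375 395 403 403 397 377 236 211 214 217 213
245 215 217 215 224 281 332 374 397 405 403 396 378 254 217 214 213 209
248 212 214 215 237 285 336 377 398 407 403 396 382 283 214 214 215 214
251 214 213 214 232 288 338 376 400 407 401 400 386 276 215 216 213 220
254 219 214 216 236 296 342 379 403 409 407 403 390 297 219 214 212 217
257 216 217 218 242 299 340 382 403 412 405 405 392 313 218 216 216 216
260 219 220 219 258 400 521 534 537 540 546 545 525 411 230 220 216 217
226 [[ 0.41334598 -0.65603642 64.90042346]]
228 [[-0.99570698 -0.65565064 64.89788573]]
230 [[-2.41028359 -0.65526322 64.89533804]]
```

```bash
cat >> h.py <<'E'
TIP=np.array([-.7,-.4,66.])
def tcp(ft,rv): return list(F(*ft)-R.from_rotvec(rv).apply(TIP))
def tipf(T=None):
    p=np.array(robot.current_eef_pos())+R.from_rotvec(robot.current_tcp_rot()).apply(TIP if T is None else T)-fo
    return np.array([p@up,p@left,p@n]).round(2)
E
python3 - <<'E'
from h import *
p=np.array(robot.current_eef_pos());robot.move_l([p[0],p[1],240])
rv=rot(-n,left); 
print(np.round(robot.ik(tcp((-3,107,45),rv),list(rv)),2),np.round(robot.ik(tcp((36,19,-25),rv),list(rv)),2))
robot.reach(tcp((-3,107,45),rv),list(rv));print(tipf(),robot.current_ft_force())
robot.move_l(tcp((-3,107,8),rv),v=80)
print(robot.move_l(tcp((-3,107,-6),rv),v=15,until_force=3),tipf(),robot.current_ft_force())
c=cap('wrist','w_td');print(robot.current_t())
E
```

```text
[ 0.04 -0.18  2.15 -0.2   0.67 -1.2 ] [-0.21 -0.04  2.12  0.01  0.54 -1.59]
[ -2.76 107.19  44.98] [ 0.46151359 -0.30609517 -0.14767652]
True [ -2.94 107.03  -0.2 ] [-3.67947394  0.27882971  5.09928719]
9.0583
```

View pics/w_td.png

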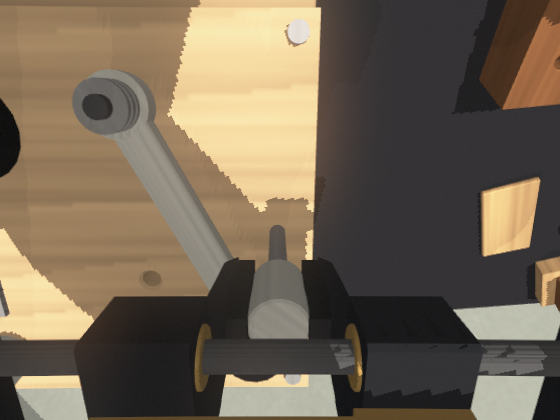

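The tip at (277,227) touched the face within 0.2 of where I predicted, and the hole shows at (151,278). I check the tip-to-hole offset in this view, then swing the arm along an arc with the shank.

```bash
python3 - <<'E'
from h import *
c=load('w_td')
d,o=rays(c,[(277,227),(151,279)])
for dd in d:
    q=o+dd*(((fo-o)@n)/(dd@n))-fo;print('face pt',(q@up).round(1),(q@left).round(1))
rv=rot(-n,left)
robot.move_l(tcp((-3,107,4),rv),v=40)
th0=np.arctan2(87,77);th1=np.arctan2(-1,116)
for th in np.linspace(th0,th1,9)[1:]:
    robot.move_l(tcp((-80+116*np.cos(th),20+116*np.sin(th),4),rv),v=60)
    print(round(th,2),tipf(),(np.array(robot.current_ft_force())@np.c_[up,left,n]).round(1),round(robot.current_grip_width()*88,2))
c=cap('wrist','w_sw');cap('side','s_sw');print(robot.current_t())
a=load('s_sw')['frame'];cv2.imwrite('pics/sw.png',np.hstack([cv2.resize(a[110:260,210:370],(400,400)),cv2.resize(c['frame'][100:320,160:380],(400,400))])[:,:,::-1])
E
```

```text
face pt -3.0 106.4
face pt 35.7 19.2
0.74 [ 5.67 97.86  3.9 ] [-0.9  0.3 -0.4] 21.97
0.63 [13.4  88.44  3.96] [-1.   0.5  0.3] 21.81
0.53 [19.58 78.47  3.86] [-1.5  3.   0.1] 21.7
0.42 [25.42 67.18  3.9 ] [-1.1  3.3 -0.1] 22.22
0.31 [29.92 55.58  3.91] [-2.5  3.5 -1.6] 22.28
0.21 [33.08 43.6   3.91] [-2.8  3.1 -0.3] 21.8
0.1 [35.   31.44  3.93] [-3.1  5.  -1.7] 21.46
-0.01 [35.57 19.11  3.92] [-3.   4.4 -1.7] 22.0
12.2917
```

View pics/sw.png

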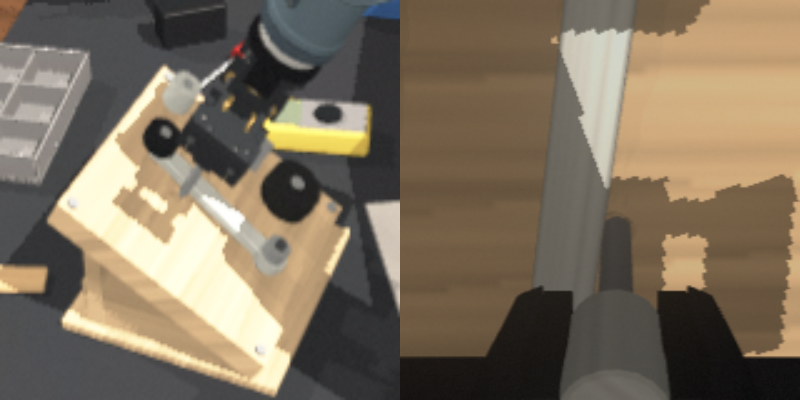

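The bar is swung back and lies against the shank, tip at about (279,222) in the wrist image. I check the tip position numerically, then insert.

```bash
python3 - <<'E'
from h import *
for nm,z,us in(('w_td',-.2,(277,)),('w_sw',3.9,(279.4,))):
    c=load(nm);f=c['frame'].astype(int).sum(2)
    u=int(us[0]);print(nm,[(v,int(f[v,u-1:u+2].mean())) for v in range(210,245,2)])
    for row in (228,232,236,240,250): print(row,f[row,u-16:u+17:2].tolist())
    d,o=rays(c,[(us[0],v) for v in(220,224,228)])
    for dd in d:
        q=o+dd*(((fo+z*n-o)@n)/(dd@n))-fo;print('face pt',(q@up).round(1),(q@left).round(1))
E
```

```text
w_td [(210, 391), (212, 385), (214, 382), (216, 378), (218, 379), (220, 382), (222, 384), (224, 367), (226, 256), (228, 255), (230, 253), (232, 251), (234, 250), (236, 250), (238, 249), (240, 248), (242, 247), (244, 248)]
228 [370, 370, 368, 368, 369, 268, 252, 255, 257, 253, 251, 280, 373, 381, 379, 383, 380]
232 [358, 358, 359, 359, 300, 248, 250, 254, 251, 250, 245, 239, 343, 374, 375, 373, 373]
236 [347, 347, 348, 344, 279, 243, 248, 254, 250, 249, 247, 240, 327, 361, 358, 360, 361]
240 [341, 339, 338, 338, 274, 239, 249, 251, 249, 246, 241, 235, 295, 353, 354, 352, 352]
250 [368, 370, 368, 365, 259, 237, 238, 249, 246, 238, 238, 233, 227, 383, 382, 382, 382]
face pt -7.9 106.4
face pt -5.1 106.4
face pt -2.2 106.4
w_sw [(210, 289), (212, 294), (214, 291), (216, 277), (218, 267), (220, 193), (222, 191), (224, 192), (226, 190), (228, 189), (230, 189), (232, 188), (234, 186), (236, 184), (238, 182), (240, 186), (242, 184), (244, 184)]
228 [302, 303, 298, 284, 218, 182, 191, 192, 189, 186, 184, 181, 241, 271, 287, 286, 287]
232 [304, 304, 297, 271, 192, 182, 186, 192, 189, 187, 186, 180, 248, 279, 284, 285, 283]
236 [301, 301, 290, 257, 185, 179, 186, 189, 188, 183, 179, 180, 242, 268, 269, 268, 270]
240 [300, 297, 280, 238, 178, 177, 187, 186, 188, 184, 177, 176, 215, 264, 263, 265, 262]
250 [297, 284, 254, 229, 171, 179, 180, 183, 182, 181, 173, 172, 208, 284, 282, 280, 281]
face pt 30.6 20.1
face pt 33.4 20.1
face pt 36.3 20.1
```

Against the commanded tip, the pin tilted about 3 mm downslope, from friction along the bar. I move up-slope to compensate and re-measure.

```bash
cat >> h.py <<'E'
def seetip(nm,z=4.):
    c=cap('wrist',nm);f=c['frame'].astype(int).sum(2)
    k=f[195:245,276:283].mean(1);v=195+np.argmin(np.diff(k))+.5
    r=f[int(v)+8,255:305]; lo=np.where(r<np.median(r[20:28])+35)[0]
    lo=[i for i in lo if abs(i-24)<14]; u=255+(lo[0]+lo[-1])/2
    d,o=rays(c,[(u,v+3.5)]);q=o+d[0]*(((fo+z*n-o)@n)/(d[0]@n))-fo
    return (u,v),(q@up).round(1),(q@left).round(1)
E
python3 - <<'E'
from h import *
rv=rot(-n,left)
print(seetip('t0'))
for k,g in enumerate(((41,18,4),(39.5,18,4))):
    robot.move_l(tcp(g,rv),v=30);print(tipf(),seetip('t%d'%(k+1)),(np.array(robot.current_ft_force())@np.c_[up,left,n]).round(1))
print(robot.current_t())
E
```

```text
((np.float64(279.0), np.float64(196.5)), np.float64(17.0), np.float64(20.0))
[41.18 18.35  4.09] ((np.float64(279.0), np.float64(197.5)), np.float64(23.3), np.float64(19.0)) [-1.4  5.2 -0.3]
[39.85 18.14  4.2 ] ((np.float64(279.0), np.float64(196.5)), np.float64(21.3), np.float64(18.8)) [-1.7  5.3 -0.9]
13.0083
```

```bash
sed -i 's/f\[195:245,276:283\].mean(1);v=195/f[210:238,277:282].mean(1);v=210/' h.py; python3 - <<'E'
from h import *
for nm in('t0','t1','t2'):
    c=load(nm);f=c['frame'].astype(int).sum(2);print(nm,[(v,int(f[v,277:282].mean())) for v in range(208,238,2)])
    k=f[210:238,277:282].mean(1);v=210+np.argmin(np.diff(k))+.5
    d,o=rays(c,[(279,v+3.5)]);q=o+d[0]*(((fo+4*n-o)@n)/(d[0]@n))-fo;print(v,q@up,q@left)
E
```

```text
t0 [(208, 285), (210, 288), (212, 293), (214, 292), (216, 282), (218, 266), (220, 195), (222, 193), (224, 190), (226, 191), (228, 191), (230, 189), (232, 187), (234, 186), (236, 187)]
218.5 32.035213852372536 20.043009943567412
t1 [(208, 271), (210, 263), (212, 270), (214, 242), (216, 224), (218, 221), (220, 190), (222, 188), (224, 190), (226, 186), (228, 186), (230, 187), (232, 185), (234, 184), (236, 182)]
213.5 34.1876988818072 19.047472261815216
t2 [(208, 291), (210, 263), (212, 263), (214, 271), (216, 233), (218, 225), (220, 221), (222, 193), (224, 188), (226, 186), (228, 186), (230, 185), (232, 184), (234, 185), (236, 184)]
215.5 34.2897549471554 18.84753333289807
```

```bash
python3 - <<'E'
from h import *
rv=rot(-n,left)
robot.move_l(tcp((37.8,18.3,4),rv),v=30)
def st(): print(tipf(),(np.array(robot.current_ft_force())@np.c_[up,left,n]).round(1),round(robot.current_grip_width()*88,2))
st()
for z,fx in((-4,37.8),(-12,37.2),(-20,36.6)):
    r=robot.move_l(tcp((fx,18.6,z),rv),v=30,until_force=15);print(r);st()
    if r: break
c=cap('wrist','w_in');cap('side','s_in');print(robot.current_t())
a=load('s_in')['frame'];cv2.imwrite('pics/in.png',np.hstack([cv2.resize(a[110:260,210:370],(400,400)),cv2.resize(c['frame'][100:320,160:380],(400,400))])[:,:,::-1])
E
```

```text
[38.31 18.27  4.2 ] [-0.8  4.6 -0.3] 21.91
False
[37.88 18.52 -4.26] [-0.1  4.7 -0.1] 21.91
False
[ 36.76  18.5  -12.29] [ 0.5  4.4 -4.5] 22.0
False
[ 36.37  18.54 -20.29] [ 1.2  4.5 -4.2] 22.29
14.6083
```

View pics/in.png

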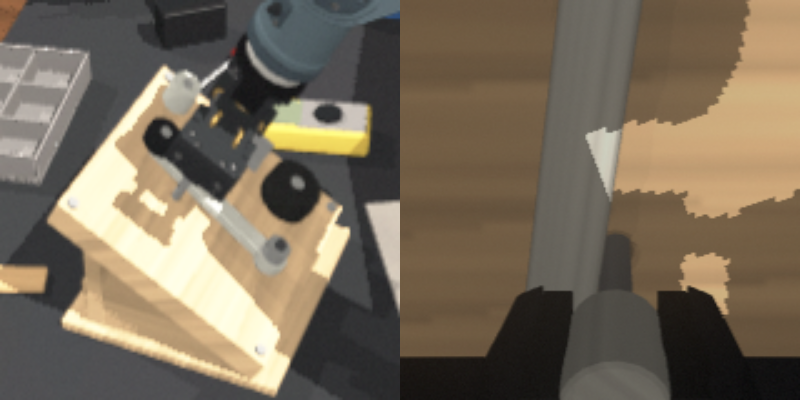

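The pin is in the hole to 20 mm with little force. Now push it home, release and back off.

```bash
python3 - <<'E'
from h import *
rv=rot(-n,left)
def st(): print(tipf(),(np.array(robot.current_ft_force())@np.c_[up,left,n]).round(1),round(robot.current_grip_width()*88,2))
print(robot.move_l(tcp((36.3,18.6,-28),rv),v=20,until_force=18));st()
robot.gripper_to(0.5);st()
t=tipf();robot.move_l(tcp((36.3,18.6,t[2]+60),rv),v=100)
robot.move_l(tcp((16,18.6,t[2]+160),rv),v=150);st()
c=cap('wrist','w_end');cap('side','s_end');print(robot.current_t())
a=load('s_end')['frame'];cv2.imwrite('pics/end.png',np.hstack([cv2.resize(a[110:330,210:370],(330,454)),cv2.resize(c['frame'][:320,60:390],(468,454))])[:,:,::-1])
E
```

```text
True
[ 37.11  19.07 -25.39] [-0.4  3.9  8.4] 22.01
[ 35.92  19.33 -25.69] [-0.1  0.1  0.1] 44.22
[ 15.37  18.6  133.58] [0.5 0.3 0.6] 44.3
17.15
```

View pics/end.png

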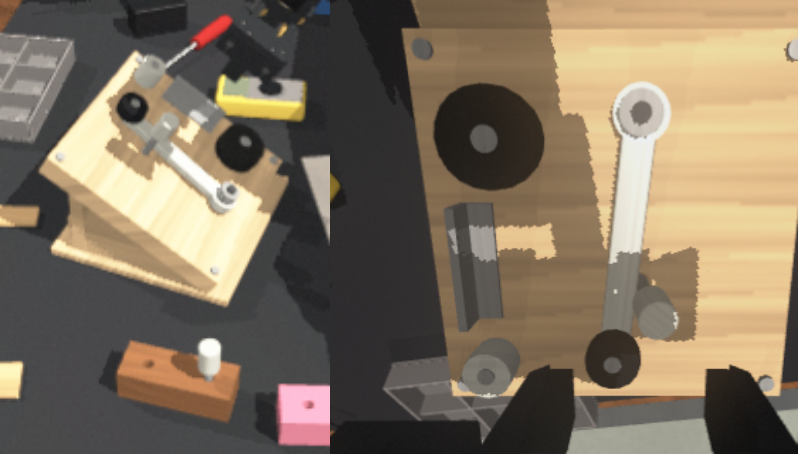

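The arm rests against the pin and the short pin still stands. One numeric check of height, tilt and arm angle.

```bash
python3 - <<'E'
from h import *
for nm in('w_end','s_end'):
    c=load(nm);P=allpts(c)-fo;f=np.stack([P@up,P@left,P@n],-1)[c['depth']>0]
    near=np.hypot(f[:,0]-36,f[:,1]-19)<28
    t=f[near&(f[:,2]>76)&(f[:,2]<90)];g=f[near&(f[:,2]>48)&(f[:,2]<76)]
    print(nm,'grip top',np.median(t,0).round(1),len(t),t.min(0).round(1),t.max(0).round(1),'side',g.min(0).round(1),g.max(0).round(1))
    b=f[(f[:,2]>16)&(f[:,2]<22.5)&(f[:,0]>-55)&(f[:,0]<15)&(f[:,1]>-10)&(f[:,1]<60)]
    k=np.polyfit(b[:,0],b[:,1],1);print('arm angle',.45-np.arctan(k[0]),len(b))
print((np.array(robot.current_ft_force())).round(1))
E
```

```text
w_end grip top [35.  28.8 79.2] 621 [23.8 17.9 76.2] [47.9 40.5 82.4] side [23.8 14.2 48.3] [38.1 38.2 76. ]
arm angle 0.5725866460436562 1761
s_end grip top [34.9 31.9 78.8] 50 [23.3 20.5 76.3] [45.7 43.2 81.7] side [23.3 30.4 48.6] [46.6 43.5 75.9]
arm angle 0.5730246634701943 167
[ 0.2 -0.4 -0.3]
```

```bash
python3 - <<'E'
from h import *
print(robot.current_t(),robot.finish_job())
E
```

```text
the job is handed in; nothing more can be done
17.15 None
```

The long pin is in the stop hole, the tension arm rests against it, and I handed the job in at 17.2 s of the 45 s allowed. The hand-in returns no verdict.

I drew the long pin from the brown block and pushed the arm back with the pin's shank. Then I pushed the pin in until it met the bottom, let go and backed off.

- **Pin depth:** the top of the grip sits about 79 mm above the face, so the tip is about 25 mm deep.
- **Squareness:** the pin leans about 0.1 rad to the left, pushed by the spring within the hole's play. That is under the 0.2 limit, but the pin is not perfectly square.
- **Arm angle:** 0.573 rad in both the wrist and side views.
- **Surroundings:** the gripper is clear, with about 0.5 N on the tool. The short pin still stands in its block, by eye in the last picture; I did not re-measure the other things on the bench.

Some readings disagreed along the way:
- The first side-camera fix on the hole was about 5 mm off the wrist-camera one, and I used the wrist one.
- The pins measured 68 mm apart instead of 70.
- The gripper read 22 mm on the 24 mm grip.
- The pin tilted about 3 mm at the tip while pushing the arm; I corrected for that before inserting it.
- My first tip-finding routine locked onto a shadow, so I read the edge by hand instead.

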